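# Refit the tablet arm's swivel foot and hold its retaining plate over the screw holes

## Task

Put the tablet arm's swivel foot back together: thread the brass thrust washer down the foot's spindle fully home, then the flanged hub, flange down, fully home on top of it. Then pick up the blue retaining plate, lower it neck up around the hub and hold it there level, about a centimetre clear above the four threaded bosses and touching neither foot nor hub, its four corner holes lined up over the four threaded holes so that I can start the screws; finish still holding it like that. Do not disturb the tube rack, the sanitiser bottle or the dish of screws.

Things in the scene. Friction and masses are not known exactly. Their poses are not given: they have to be found in the camera images.
- foot: Swivel foot fixed to the desk: dark casting 150 (x) x 110 (y) x 18 mm; origin: centre of its underside. In its middle a bearing land (44 mm wide, top at 22 mm) and an upright spindle 16 mm thick up to 64 mm, tapering to a 10 mm stub from 68 to 80 mm. At x = +-48, y = +-30 mm stand four round bosses 18 mm wide, tops at 37 mm, each with an 8 mm threaded hole. All heights from the underside.
- spindle (a point): Top end of the foot's spindle, on its axis, 80 mm above the foot's underside.
- thread_a (a point): Mouth of the threaded hole in the foot's boss at x = +48, y = +30 mm (at the boss's top).
- thread_b (a point): Mouth of the threaded hole in the diagonally opposite boss, x = -48, y = -30 mm.
- tray: Stainless tray, fixed, 240 (its x) x 160 (its y) x 16 mm high, walls and floor 4 mm thick; holds the washer and the hub, about 110 mm apart along its x (either may be on either side). Origin: centre of its underside.
- washer_mid (a point): Centre (half-way up) of the brass thrust washer: a flat ring 54 mm in outer diameter, bore 19 mm, 8 mm thick, about 0.14 kg, lying flat in the tray. Fully home it lies flat on the bearing land, this point 26 mm above the foot's underside.
- hub_mid (a point): Middle (half-way up, on the axis) of the aluminium flanged hub: 40 mm high, its lower 6 mm a flange 54 mm wide, above it a sleeve 34 mm wide; 19 mm bore right through, about 0.13 kg; stands flange down in the tray. Fully home on the washer this point is 50 mm above the foot's underside, the hub's top at 70 mm.
- plate_mid (a point): Middle (on the axis, 16 mm above the underside) of the blue retaining plate, about 0.2 kg, neck up on the desk: flange 120 (x) x 84 (y) x 6 mm, round neck 54 mm wide rising 26 mm above the flange, 44 mm bore right through; 11 mm holes at x = +-48, y = +-30 mm. A half turn makes no difference. Hovering 10 mm over the bosses this point is 63 mm above the foot's underside.
- hole_a (a point): Centre of the plate's corner hole at x = +48, y = +30 mm, at its underside.
- hole_b (a point): Centre of the diagonally opposite corner hole, x = -48, y = -30 mm, at its underside.
- tube_rack: Bystander: blue rack of capped blood tubes, 66 x 130 mm, 92 mm high, loose, on the far side of the work; origin: centre of its underside.
- sanitiser: Bystander: white pump bottle, 64 mm in diameter, 188 mm high, loose, on the far side; origin: centre of its underside.
- screw_dish: Bystander: steel dish with four screws in it, 80 mm in diameter, 18 mm high, loose, beyond the foot; origin: centre of its underside.
Things that resemble listed ones, but are neither listed nor needed, are in the scene too. Leave any green or red look-alike of the foot alone.

How it is judged:
By the outcome, as a careful person would: the job done as asked, in the order asked, and still so for the second after the job is handed in, while the arm keeps its last pose, push and grip.
It also fails if it takes over 72 s, if anything falls off the work surface, if the arm or the gripper's body presses on something with over 40 N, if the wrist force passes 120 N, or if a joint passes its speed limit or range.

## Robot

A 7-joint arm with a two-finger parallel gripper is mounted at the origin on the work surface. World frame = base frame: x ahead of the robot, y to its left, z up, the work surface at z = 0. Lengths are in mm, angles in rad, forces in N, time in s.
With the tool pointing down it reaches from about 400 to 875 mm from the base axis. Payload 4.4 kg.
Tool frame: the origin (TCP) lies between the finger pads; the fingertips stand ctrl.tip_reach ahead of it and the grasp point (between the pads) lies 8 mm behind it (ctrl.tip_reach is the distance from the TCP to the fingertips, in mm); z points along the fingers, y is the direction in which the jaws open and shut (so a half turn about z gives the same grasp; the last joint's range is limited). The gripper opens to 85 mm and grips with 20 to 120 N. Pads are 22 mm wide; open, the fingers measure 114 mm over their backs; the gripper's body (76 mm by 85 mm) begins 54 mm behind the grasp point. The pads swing forward as they close: fully open they stand 13 mm farther back than shut.
Start: joints at [1.125, 0.628, 0.038, 1.517, -0.027, 0.996, -0.02], TCP at [241.006, -603.684, 209.913] pointing down, gripper open.
Joint ranges: [-3.06, 3.06], [-0.37, 2.12], [-1.25, 1.32], [0.18, 2.47], [-1.1, 4.24], [0.23, 1.98], [-2.94, 2.94]. Speed limits (rad/s): [2.57, 2.57, 3.14, 3.14, 3.14, 3.14, 3.14].

## Interface

Orientations are given as [roll, pitch, yaw] about the fixed x, y, z axes, in that order (R = Rz(yaw) Ry(pitch) Rx(roll)).
In Python, from cell import status, viewer, order, ctrl gives the robot as it stands.
- The arm moves only by the tool play_rows, never from a script. Its argument "series" is a list of rows, each a list of 5 numbers: the shift along the tool's x, y, z in cm, then the turn about the tool's z in degrees, then the closure, from 0 (fully open) to 1 (shut). In form: [[x, y, z, yaw, gripper], ...]. A call has 1 to 8 rows; each row is the pose to reach, as a shift and turn from the pose commanded when the call began, along the tool's axes at that moment; what a row does not reach only later rows make up. A row lasts 1/10 s, in which the tool goes at most 50 mm and 8.59 degrees, less where a joint would pass 70% of its speed; a pose out of reach is approached as far as the arm can. A call with a gripper value outside its range is refused whole. The fingers move at their own pace and stop on an object; the grip force is fixed at half the most. Time passes only in rows, so rows that repeat a pose let the fingers close. It gives the time, the measured TCP pose, the force and the opening at its end, in the units of the state.
- status.read_state(): the state, without advancing time (a new reading comes with each control period).
- viewer.get_image(name): name is "scene" or "side" or "wrist"; returns a dict with "img" (480x640x3 uint8, red, green, blue), "vfov" (degrees; the focal length in pixels is half the picture's height over the tangent of half this angle, whatever the lens; pixels are square), "cx", "cy" (the principal point, pixels), "rvec" (rotation vector, rad) and "tvec" (3), from world to camera coordinates, as OpenCV has them; the wrist camera has in their place "tool_from_camera" (4x4, takes a point from camera to tool coordinates, whose origin is the TCP and whose axes are the flange's). Camera axes: x right, y down, z forward; pixel columns grow to the right and rows downward; lengths in mm; the calibration is good to about 2 mm. A picture is of the moment at which its call begins: read the wrist's pose just before it. There is no depth.
- order.finish_job(): hands the job in, once; it reports no verdict.
The state is a dict: "clock": time; "qpos": joint angles; "qd": joint speeds; "tau": joint torques, N m; "eef_pos": TCP position; "tool_rot": TCP orientation; "force": force on the tool from outside, world axes, zero at the start; "torque": the same for the moment, N m; "width": finger opening in mm.
Only numpy, scipy, OpenCV 4.12 (cv2) and the standard library are available. Lean on these libraries where they do the work, as an engineer would, in place of code of your own. Each camera call takes 0.05 s, during which the arm holds its last target. There are 200 camera calls.

## Working session

There is one attempt and no reset: what is moved stays moved. The work goes in short steps, Python scripts to look and compute and a tool call to move; the robot and the scene stay as the last step left them, time stands still between calls to the robot, and variables do not carry over. Pictures are saved under pics/ and viewed, about 8 in all and at most 12, crops included, and the job is handed in when it is done.

Besides the shell and the picture viewer there is one more tool, called after "Request:" as name(argument=value, ...) on one line, values as JSON. play_rows: Moves the arm, as the interface text tells. Its arguments: {"type":"object","properties":{"series":{"type":"array","items":{"type":"array","items":{"type":"number"}}}},"required":["series"]}

```bash
mkdir -p pics; ls
cat > h.py <<'E'
import numpy as np,cv2
from cell import status,viewer,order,ctrl
from scipy.spatial.transform import Rotation as R
def grab(name,fn=None):
    s=status.read_state(); d=viewer.get_image(name)
    f=240/np.tan(np.radians(d['vfov'])/2)
    K=np.array([[f,0,d['cx']],[0,f,d['cy']],[0,0,1]])
    if 'rvec' in d:
        Rc=cv2.Rodrigues(np.array(d['rvec'],float))[0]; t=np.array(d['tvec'],float).ravel()
    else:
        T=np.array(d['tool_from_camera']); Rt=R.from_euler('xyz',s['tool_rot']).as_matrix()
        Rwc=Rt@T[:3,:3]; pw=Rt@T[:3,3]+np.array(s['eef_pos']); Rc=Rwc.T; t=-Rc@pw
    if fn: cv2.imwrite('pics/'+fn,d['img'][:,:,::-1]); np.savez('pics/'+fn+'.npz',K=K,R=Rc,t=t)
    return d['img'],(K,Rc,t)
def load(fn):
    z=np.load('pics/'+fn+'.npz'); return cv2.imread('pics/'+fn)[:,:,::-1],(z['K'],z['R'],z['t'])
def ray(c,u,v):
    K,Rc,t=c; d=Rc.T@np.linalg.solve(K,[u,v,1.]); return -Rc.T@t,d/np.linalg.norm(d)
def onz(c,u,v,z):
    o,d=ray(c,u,v); return o+d*(z-o[2])/d[2]
def tri(c1,p1,c2,p2):
    o1,d1=ray(c1,*p1);o2,d2=ray(c2,*p2)
    s=np.linalg.lstsq(np.c_[d1,-d2],o2-o1,rcond=None)[0]
    a,b=o1+s[0]*d1,o2+s[1]*d2; return (a+b)/2,np.linalg.norm(a-b)
def proj(c,P):
    K,Rc,t=c; q=K@(Rc@np.array(P,float)+t); return q[:2]/q[2]
E
python3 - <<'E'
from h import *
print(status.read_state(),ctrl.tip_reach)
for n in('scene','side','wrist'):
    im,c=grab(n,n+'0.png'); print(n,c[0][0,0],-c[1].T@c[2],c[1][2])
a=np.vstack([cv2.imread('pics/scene0.png'),cv2.imread('pics/side0.png')])
E
```

```text
pics
{'clock': 0.0, 'qpos': array([ 1.12517853,  0.62932658,  0.03839266,  1.51834805, -0.02702483,
        0.99624839, -0.02000305]), 'qd': array([ 0.00170904, -0.00037496,  0.00139682,  0.00089615, -0.00036492,
        0.00037988,  0.00126576]), 'tau': array([-4.83693111e-04, -5.63405764e+01,  1.22578505e+00, -1.93444723e+01,
        1.10277216e-02,  1.04501290e-02,  1.09567156e-05]), 'eef_pos': array([ 240.81509459, -603.06203963,  209.0072261 ]), 'tool_rot': array([-3.13977806e+00, -2.75844900e-05,  3.79841535e-01]), 'force': array([-0.66683941,  0.51442716, -0.31763005]), 'torque': array([-0.01432168,  0.00141131, -0.02018535]), 'width': 85.62900900447828} 11.0
scene 468.9428797624689 [826.52980501 318.08715768 885.87572487] [-0.3765033  -0.34030739 -0.86164734]
side 597.1247679867786 [  26.9256305  1035.4630272   802.57500328] [ 0.32911759 -0.77149425 -0.54449815]
wrist 349.54682447337603 [ 317.27351596 -572.87205303  372.96149637] [-0.29739833 -0.11718218 -0.947535  ]
```

View pics/scene0.png

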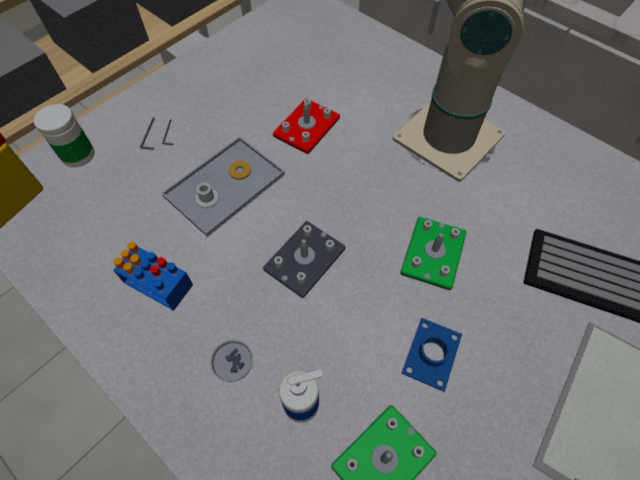

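View pics/side0.png

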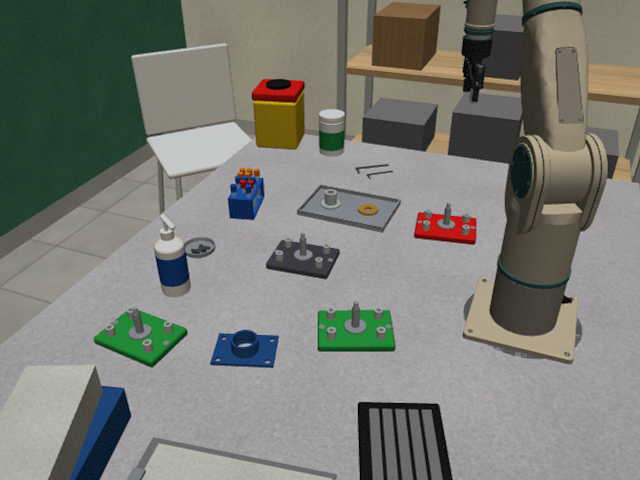

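The scene shows:
- Washer: brass ring at scene (240,170), side (368,209).
- Hub: scene (206,193), side (331,198).
- Blue plate: scene (433,352), side (245,347).
- Foot: the dark casting at scene (304,258), side (303,258). Its look-alikes are the red one at (306,124) and the green ones at (434,252) and (385,460), and I leave those alone.
- Bystanders: rack at (153,272), bottle at (300,395), dish at (232,360).

The dark foot fits the description, as do the only blue plate and the only brass ring. Next is a coarse triangulation and a close crop.

Run:
```python
from h import *
a,ca=load('scene0.png'); b,cb=load('side0.png')
for n,p,q in [('foot',(304,257),(303,258)),('washer',(240,170),(368,209)),('hubtop',(205,186),(331,191)),('plateTop',(433,346),(245,338)),('spindle',(303.5,230),(303.5,235)),('rack',(153,270),(247,197)),('bottle',(300,385),(172,240)),('dish',(232,360),(199,246))]:
    print(n,tri(ca,p,cb,q))
up=lambda i,x,y,w,h,k:cv2.resize(i[y:y+h,x:x+w],None,fx=k,fy=k,interpolation=cv2.INTER_CUBIC)
A=up(a,160,130,200,170,4)
cv2.imwrite('pics/crop1.png',cv2.resize(A,(705,600))[:,:,::-1])
```

```text
foot (array([498.9687307 , -28.9639775 ,   8.96743182]), np.float64(1.782117543265919))
washer (array([ 428.31376417, -304.69877246,    8.74298248]), np.float64(0.5289683082315536))
hubtop (array([ 530.84659364, -299.39641256,   47.88329866]), np.float64(3.304687260527858))
plateTop (array([483.41288   , 288.64948439,  29.31221607]), np.float64(3.4304752443242386))
spindle (array([489.61744954, -34.8858011 ,  79.88067204]), np.float64(23.281721501248178))
rack (array([ 740.15521092, -220.99018055,   32.60674162]), np.float64(14.654043988907988))
bottle (array([714.52778265, 169.92866436, 127.07170764]), np.float64(2.8206707099415596))
dish (array([751.35737594,  23.13546148,  14.62205671]), np.float64(0.6674964882674616))
```

View pics/crop1.png

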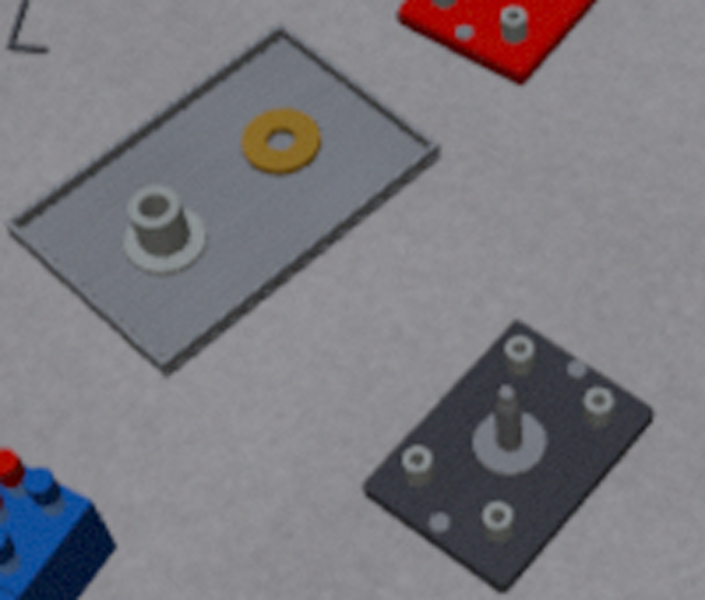

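```bash
cat >> h.py <<'E'
def go(x,y,z,yaw=None):
    s=status.read_state(); Rt=R.from_euler('xyz',s['tool_rot']).as_matrix(); p=np.array(s['eef_pos'])
    d=Rt.T@(np.array([x,y,z])-p)/10
    dy=0 if yaw is None else -np.degrees((yaw-s['tool_rot'][2]+np.pi/2)%np.pi-np.pi/2)
    print('t',round(s['clock'],2),'at',p.round(1),s['tool_rot'].round(4),'F',s['force'].round(1),'w',round(s['width'],1),'delta',d.round(2),'turn',round(dy,2))
E
python3 - <<'E'
from h import *
a,ca=load('scene0.png')
P=[onz(ca,160+x/3.525,130+y/3.525,37) for x,y in[(519,348),(599,402),(418,459),(498,516)]]
print(np.array(P).round(1),np.mean(P,0))
for i,j in((0,1),(0,2),(1,3),(2,3)): d=P[j]-P[i]; print(i,j,np.linalg.norm(d),np.degrees(np.arctan2(d[1],d[0])))
go(480,-302,210,.38)
T=viewer.get_image('wrist')['tool_from_camera'];print(np.array(T).round(3))
E
```

```text
[[454.1 -60.5  37. ]
 [449.9   0.6  37. ]
 [549.2 -52.1  37. ]
 [544.8   7.7  37. ]] [499.48353464 -26.07312978  37.        ]
0 1 61.15369355744766 93.9535849291295
0 2 95.43842930773198 5.010906170526194
1 3 95.1355293132571 4.327063827559246
2 3 60.01342263592333 94.22918510690131
t 0.15 at [ 240.8 -603.2  209.2] [-3.1402  0.      0.3798] F [-0.1  0.2 -0.4] w 85.4 delta [ 33.38 -19.11  -0.05] turn -0.01
[[-1.00000e-03 -9.48000e-01 -3.20000e-01  8.22530e+01]
 [ 1.00000e+00 -1.00000e-03  0.00000e+00 -8.00000e-03]
 [-1.00000e-03 -3.20000e-01  9.48000e-01 -1.63873e+02]
 [ 0.00000e+00  0.00000e+00  0.00000e+00  1.00000e+00]]
```

Request:
play_rows(series=[[33.4, -19.1, 0, 17.4, 0], [33.4, -19.1, 0, 17.4, 0], [33.4, -19.1, 0, 17.4, 0], [33.4, -19.1, 0, 17.4, 0], [33.4, -19.1, 0, 17.4, 0], [33.4, -19.1, 0, 17.4, 0], [33.4, -19.1, 0, 17.4, 0], [33.4, -19.1, 0, 17.4, 0]])

```text
clock: 1.0
eef_pos: [482.8, -298.5, 209.9]
tool_rot: [-3.14, -0.001, 0.08]
force: [0.2, -0.3, -0.6]
width: 85.4
```

Request:
play_rows(series=[[0, 0, 0, 0, 0], [0, 0, 0, 0, 0], [0, 0, 0, 0, 0]])

```text
clock: 1.3
eef_pos: [479.3, -303.9, 209.9]
tool_rot: [3.141, 0.001, 0.074]
force: [-0.1, -0.2, -0.1]
width: 85.4
```

Run:
```python
from h import *
im,c=grab('wrist','w1.png'); go(428,-305,120,.077)
```

```text
t 1.35 at [ 479.1 -304.1  209.9] [3.1409e+00 8.0000e-04 7.3300e-02] F [-0.7 -0.4  0.9] w 85.4 delta [-5.1  -0.29  8.99] turn -0.21
```

View pics/w1.png

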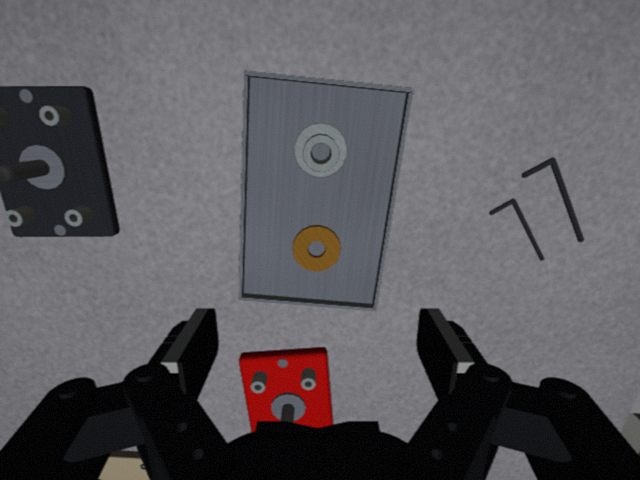

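The wrist view shows the brass washer at (317,248), the hub at (321,151) and the dark foot at the left. I now refine these and check heights against the fixed cameras.

```bash
cat >> h.py <<'E'
def brass(im,x0=0,x1=640,y0=0,y1=480):
    h=cv2.cvtColor(np.ascontiguousarray(im),cv2.COLOR_RGB2HSV); m=cv2.inRange(h,(12,120,60),(28,255,255))
    k=np.zeros_like(m);k[y0:y1,x0:x1]=m[y0:y1,x0:x1]
    ct=max(cv2.findContours(k,cv2.RETR_EXTERNAL,cv2.CHAIN_APPROX_NONE)[0],key=cv2.contourArea)
    return cv2.fitEllipse(cv2.convexHull(ct))
E
python3 - <<'E'
from h import *
w,cw=load('w1.png');a,ca=load('scene0.png');b,cb=load('side0.png')
e1=brass(w,250,400,200,300);e2=brass(a,220,260,150,190);e3=brass(b,350,390,195,220)
print(e1,e2,e3); print(onz(cw,*e1[0],11),tri(cw,e1[0],ca,e2[0]),tri(ca,e2[0],cb,e3[0]),tri(cw,e1[0],cb,e3[0]))
g=cv2.cvtColor(np.ascontiguousarray(w),cv2.COLOR_RGB2GRAY)
# hub: bore mouth (dark disc) and bright discs
for th in (100,110,120,130,140,150):
    k=np.zeros_like(g);k[115:190,285:360]=(g[115:190,285:360]>th)*255
    ct=max(cv2.findContours(k,cv2.RETR_EXTERNAL,cv2.CHAIN_APPROX_NONE)[0],key=cv2.contourArea)
    e=cv2.fitEllipse(ct); print(th,np.array(e[0]).round(1),np.array(e[1]).round(1),onz(cw,*e[0],9).round(1))
cr=np.hstack([cv2.resize(w[110:195,280:365],(400,400),interpolation=2),cv2.resize(a[165:215,180:230],(400,400),interpolation=2)])
cv2.imwrite('pics/crop2.png',cr[:,:,::-1])
E
```

```text
((316.13397216796875, 247.9513702392578), (45.326629638671875, 47.22897720336914), 92.47001647949219) ((239.35787963867188, 169.63584899902344), (17.46181869506836, 21.664461135864258), 80.084228515625) ((367.68524169921875, 209.1634979248047), (10.679244041442871, 19.067119598388672), 92.9046859741211)
[ 430.43252135 -306.61514549   11.        ] (array([ 429.0508088 , -306.63489476,    8.33157692]), np.float64(0.7916778193446277)) (array([ 429.00156023, -306.28848234,    7.9882415 ]), np.float64(1.2788353444050258)) (array([ 429.32593872, -306.60246356,    7.32410976]), np.float64(0.46391059260013723))
100 [320.3 149.7] [51.7 52.7] [ 535.5 -303.3    9. ]
110 [320.3 149.8] [50.4 52. ] [ 535.4 -303.2    9. ]
120 [320.3 149.8] [48.9 50.8] [ 535.4 -303.3    9. ]Traceback (most recent call last):
  File "<stdin>", line 10, in <module>
cv2.error: OpenCV(4.12.0) /io/opencv/modules/imgproc/src/shapedescr.cpp:361: error: (-201:Incorrect size of input array) There should be at least 5 points to fit the ellipse in function 'fitEllipseNoDirect'
```

Three views agree that the washer is at (429.3, −306.6), mid z ≈ 8. I'm descending in stages.

Request:
play_rows(series=[[-5, -0.1, 5, -0.2, 0.2], [-5, -0.1, 10, -0.2, 0.2], [-5, -0.1, 14, -0.2, 0.2], [-5, -0.1, 17, -0.2, 0.2], [-5, -0.1, 17, -0.2, 0.2], [-5, -0.1, 17, -0.2, 0.2], [-5, -0.1, 17, -0.2, 0.2]])

```text
clock: 2.05
eef_pos: [431.7, -306.8, 41.9]
tool_rot: [3.139, -0.003, 0.079]
force: [-0.4, -0.3, -0.0]
width: 68.6
```

Run:
```python
from h import *
im,c=grab('wrist','w2.png'); print(ctrl.tip_reach,dir(ctrl)); go(429.3,-306.6,16,.077)
try:
  e=brass(im); print(e,onz(c,*e[0],11))
except Exception as x: print(x)
```

```text
11.0 ['MotionError', '__class__', '__delattr__', '__dict__', '__dir__', '__doc__', '__eq__', '__format__', '__ge__', '__getattribute__', '__getstate__', '__gt__', '__hash__', '__init__', '__init_subclass__', '__le__', '__lt__', '__module__', '__ne__', '__new__', '__reduce__', '__reduce_ex__', '__repr__', '__setattr__', '__sizeof__', '__str__', '__subclasshook__', '__weakref__', 'tip_reach']
t 2.1 at [ 431.9 -306.7   42.1] [ 3.1389 -0.0034  0.0789] F [ 0.1 -0.1  0.5] w 68.3 delta [-0.27 -0.04  2.61] turn 0.11
((316.19732666015625, 268.2460021972656), (81.5578384399414, 87.10446166992188), 87.15361022949219) [ 430.60899705 -306.45349321   11.        ]
```

View pics/w2.png

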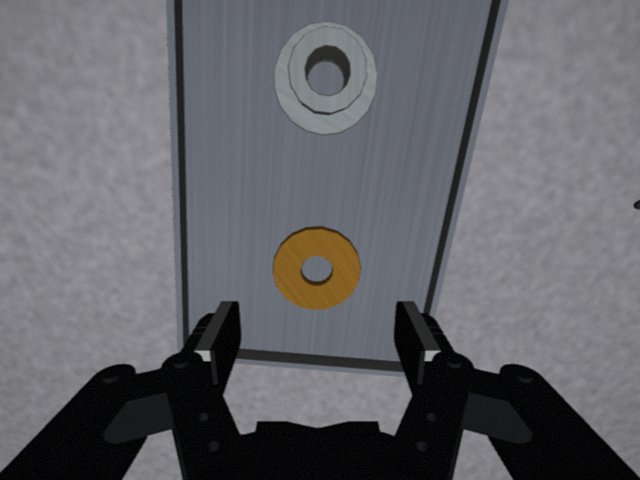

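The wrist picture shows the washer at (316,268). The fingertip silhouette at v≈302 looks shorter than the tip reach suggests, so I'm checking the tip height in the fixed cameras before descending.

Run:
```python
from h import *
s=status.read_state(); p=np.array(s['eef_pos']); Rt=R.from_euler('xyz',s['tool_rot']).as_matrix(); out=[]
for n in('scene','side'):
    im,c=grab(n,n+'1.png'); im=im.copy()
    q0=proj(c,p).astype(int); x,y=max(q0[0]-50,0),max(q0[1]-65,0)
    k=4; cr=cv2.resize(im[y:y+100,x:x+100],(400,400),interpolation=2)
    for z,col in((11,(255,0,0)),(0,(0,255,0)),(-30,(255,255,0))):
        for yy in(-34,34):
            q=(proj(c,p+Rt@[0,yy,z])-[x,y])*k; cv2.circle(cr,tuple(q.astype(int)),3,col,-1)
    out.append(np.clip(cr.astype(float)*1.4,0,255).astype(np.uint8))
cv2.imwrite('pics/crop3.png',np.hstack(out)[:,:,::-1])
```

```text
(no output)
```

View pics/crop3.png

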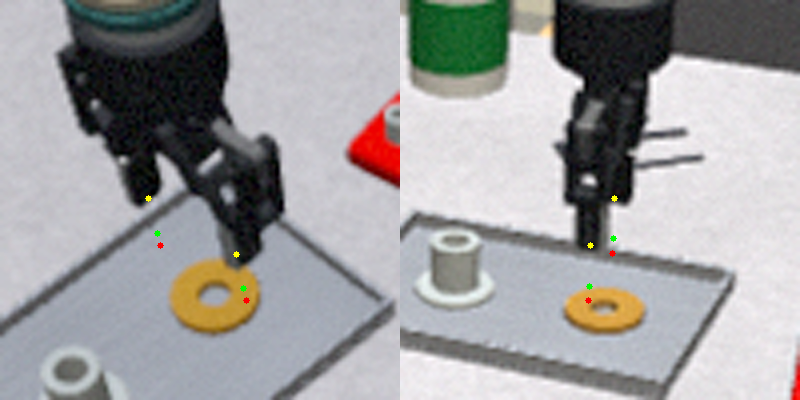

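Both fixed cameras put the real tips about 30 mm behind the reported TCP (yellow marks), well short of the stated +11 reach. I'll descend by measured tip height and watch the force.

Request:
play_rows(series=[[-0.2, 0, 3, 0, 0.2], [-0.2, 0, 5, 0, 0.2], [-0.2, 0, 5, 0, 0.2], [-0.2, 0, 5, 0, 0.2]])

```text
clock: 2.6
eef_pos: [429.0, -305.7, -9.2]
tool_rot: [3.141, -0.001, 0.08]
force: [0.5, -0.1, 0.2]
width: 68.6
```

Run:
```python
from h import *
im,c=grab('wrist','w3.png'); go(429.5,-306.5,-20,.077)
e=brass(im); print(e,onz(c,*e[0],11))
cv2.imwrite('pics/w3b.png',np.clip(im[200:480]*2.0,0,255).astype(np.uint8)[:,:,::-1])
```

```text
t 2.65 at [ 429.3 -306.    -8.8] [ 3.1403e+00 -1.6000e-03  7.9600e-02] F [ 0.2 -0.4  0.8] w 68.5 delta [0.01 0.05 1.12] turn 0.15
((319.25445556640625, 305.11737060546875), (104.49413299560547, 113.52693176269531), 88.36143493652344) [ 431.27211408 -306.52914823   11.        ]
```

View pics/w3b.png

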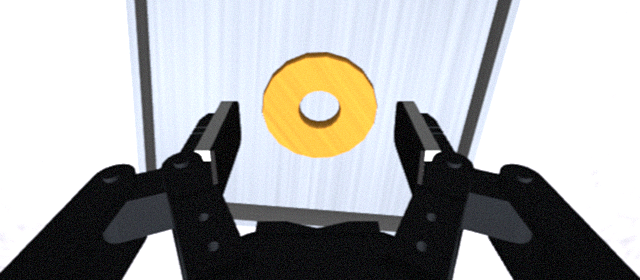

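Request:
play_rows(series=[[0.1, 0, 0.6, 0, 0.25], [0.1, 0, 0.9, 0, 0.25], [0.1, 0, 1.0, 0, 0.25], [0.1, 0, 1.1, 0, 0.25], [0.1, 0, 1.2, 0, 0.25], [0.1, 0, 1.2, 0, 0.25]])

```text
clock: 3.25
eef_pos: [429.4, -305.3, -22.2]
tool_rot: [-3.141, 0.0, 0.08]
force: [-0.3, 0.6, 0.3]
width: 64.1
```

Request:
play_rows(series=[[0, 0, 0.1, 0, 0.25], [0, 0, 0.2, 0, 0.25], [0, 0, 0.2, 0, 0.25]])

```text
clock: 3.55
eef_pos: [429.6, -305.4, -23.4]
tool_rot: [3.141, -0.0, 0.08]
force: [-0.6, 1.2, 8.2]
width: 64.2
```

Floor contact came at TCP −23.4. I'm raising 3 mm so the closing pads have room to swing forward, then closing.

Request:
play_rows(series=[[0.1, 0.1, -0.35, 0, 0.25], [0.1, 0.1, -0.35, 0, 0.5], [0.1, 0.1, -0.35, 0, 0.7], [0.1, 0.1, -0.35, 0, 0.7], [0.1, 0.1, -0.35, 0, 0.7], [0.1, 0.1, -0.35, 0, 0.7]])

```text
clock: 4.15
eef_pos: [431.1, -306.6, -19.2]
tool_rot: [3.141, -0.001, 0.08]
force: [-2.1, 0.7, 14.1]
width: 51.1
```

Request:
play_rows(series=[[0, 0, -0.5, 0, 0.7], [0, 0, -2, 0, 0.7], [0, 0, -5, 0, 0.7], [0, 0, -7, 0, 0.7], [0, 0, -7, 0, 0.7], [0, 0, -7, 0, 0.7]])

```text
clock: 4.75
eef_pos: [430.7, -306.3, 49.9]
tool_rot: [3.141, -0.001, 0.08]
force: [0.3, -0.0, -1.9]
width: 50.7
```

Run:
```python
from h import *
im,c=grab('wrist','w4.png'); go(499.5,-28,120,.077)
e=brass(im); print(e)
```

```text
t 4.8 at [ 430.2 -305.9   49.2] [-3.1411e+00  5.0000e-04  7.9700e-02] F [ 0.8 -0.3 -1.1] w 51.0 delta [  9.12 -27.16  -7.07] turn 0.15
((317.12957763671875, 320.66400146484375), (107.31258392333984, 120.38780975341797), 89.55035400390625)
```

View pics/w4.png

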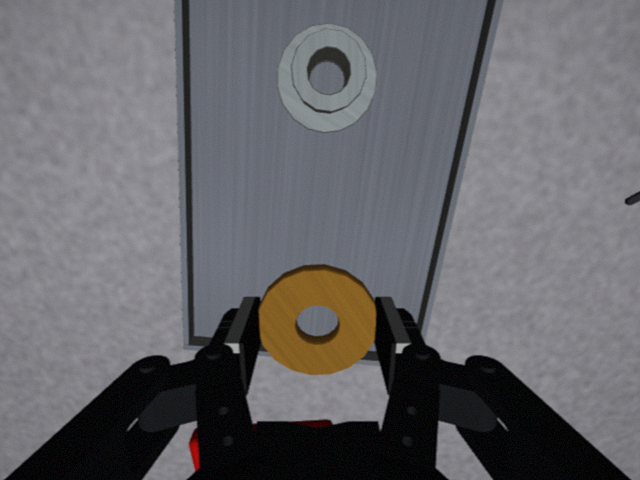

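The washer is held centred, at tool (−2, −1, −27). I'm moving to a spot where the foot is in clear view ahead.

Request:
play_rows(series=[[0, 0, -5, 0, 0.7], [2, -4, -9, 0, 0.7], [2, -9, -10, 0, 0.7], [2, -14, -10, 0, 0.7], [2, -19, -10, 0, 0.7], [2, -23.5, -10, 0, 0.7], [2, -27, -10, 0, 0.7], [2, -27.8, -10, 0, 0.7]])

```text
clock: 5.6
eef_pos: [426.7, -22.4, 148.4]
tool_rot: [-3.139, 0.003, 0.087]
force: [-0.1, 0.2, -2.2]
width: 50.8
```

Request:
play_rows(series=[[0, 0, 0, 0, 0.7], [0, 0, 0, 0, 0.7], [0, 0, 0, 0, 0.7]])

```text
clock: 5.9
eef_pos: [428.4, -29.4, 149.1]
tool_rot: [3.141, 0.0, 0.077]
force: [-0.1, -0.9, -1.5]
width: 50.6
```

Run:
```python
from h import *
im,c=grab('wrist','w5.png'); go(499.5,-28,120,.077)
print(brass(im))
for x,y in((451.6,-60.5),(447,-0.3),(547,-53),(542,7)): print(proj(c,(x,y,37)).round(0))
```

```text
t 5.95 at [428.4 -29.3 149.3] [3.141e+00 2.000e-04 7.650e-02] F [-0.5  0.7 -1.2] w 50.5 delta [7.1  0.41 2.92] turn -0.03
((317.2811584472656, 320.46026611328125), (107.42620849609375, 120.3816146850586), 87.97576141357422)
[358. 203.]
[283. 203.]
[362.  72.]
[278.  73.]
```

View pics/w5.png

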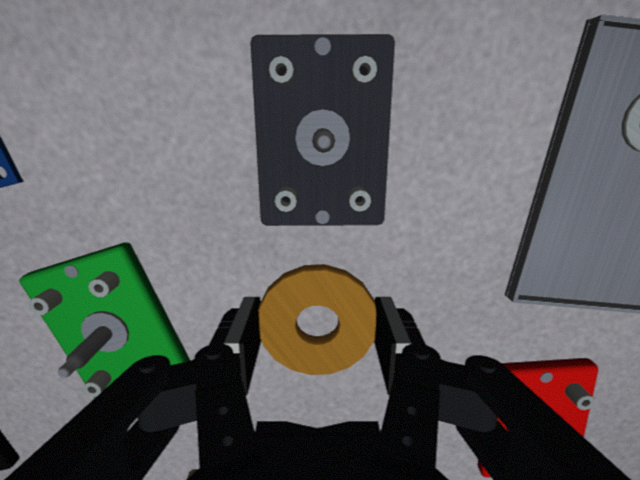

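The dark foot is ahead with bosses at (281,69), (365,69), (286,201), (360,201) and the spindle tip at (323,141). Refining now.

```bash
cat >> h.py <<'E'
def bright(im,x,y,r,th):
    g=cv2.cvtColor(np.ascontiguousarray(im),cv2.COLOR_RGB2GRAY); k=np.zeros_like(g); x,y=int(x),int(y)
    k[y-r:y+r,x-r:x+r]=(g[y-r:y+r,x-r:x+r]>th)*255
    ct=max(cv2.findContours(k,cv2.RETR_EXTERNAL,cv2.CHAIN_APPROX_NONE)[0],key=cv2.contourArea)
    return cv2.fitEllipse(cv2.convexHull(ct))
E
python3 - <<'E'
from h import *
w,cw=load('w5.png'); a,ca=load('scene0.png'); b,cb=load('side0.png')
g=cv2.cvtColor(np.ascontiguousarray(w),cv2.COLOR_RGB2GRAY); print(g[69,262:300],g[125:155,323])
P=[]
for p in((281,69),(365,69),(286,201),(360,201)):
    e=bright(w,*p,17,120); print(np.array(e[0]).round(1),np.array(e[1]).round(1)); P.append(onz(cw,*e[0],37))
P=np.array(P);print(P.round(1),P.mean(0).round(1))
for i,j in((0,1),(2,3),(2,0),(3,1)): d=P[j]-P[i];print(np.linalg.norm(d).round(1),np.degrees(np.arctan2(d[1],d[0])).round(2))
# heights from scene vs wrist
S=[(160+x/3.525,130+y/3.525) for x,y in((418,459),(498,516),(519,348),(599,402))]
ws=[proj(cw,q) for q in P]
m=[(2,0,'z')]
for i,s in zip((1,0,3,2),S): print(tri(cw,ws[i],ca,s))
E
```

```text
[ 47  43  44  45  44  45  66 107 135 141 138 139 132  96  50  42  35  31
  23  25  26  26  26  29  66 113 139 144 144 140 131  94  48  39  45  44
  42  44] [116 118 112  69  47  50  55  62  63  65  86 107 118 120 116 116 114 119
 116 119 120 120 112  82  57  45  40  74 113 121]
[280.8  69.1] [22.5 25.1]
[364.4  68.7] [22.2 25.4]
[285.2 200.8] [19.9 20.2]
[359.7 200.6] [19.6 20.2]
[[544.5   5.3  37. ]
 [549.4 -54.3  37. ]
 [449.1  -2.3  37. ]
 [453.8 -61.9  37. ]] [499.2 -28.3  37. ]
59.7 -85.38
59.8 -85.52
95.7 4.53
95.9 4.55
(array([549.06626318, -53.71190866,  35.22494617]), np.float64(1.8477583899019547))
(array([544.34027041,   6.10569342,  34.06816513]), np.float64(1.571046896288273))
(array([452.83830182, -62.18421791,  33.52256835]), np.float64(0.6219237825908197))
(array([447.57303545,  -1.7300843 ,  31.15849477]), np.float64(0.5627539323722273))
```

Request:
play_rows(series=[[4, 0.3, 0, -0.15, 0.7], [7.1, 0.5, 2, -0.15, 0.7], [7.1, 0.5, 5, -0.15, 0.7], [7.1, 0.5, 7.4, -0.15, 0.7], [7.1, 0.5, 7.4, -0.15, 0.7], [7.1, 0.5, 7.4, -0.15, 0.7], [7.1, 0.5, 7.4, -0.15, 0.7]])

```text
clock: 6.65
eef_pos: [500.5, -27.6, 76.6]
tool_rot: [3.141, -0.002, 0.081]
force: [-0.2, 0.1, -1.1]
width: 50.8
```

Run:
```python
from h import *
im,c=grab('wrist','w6.png'); a,ca=grab('scene','scene2.png'); b,cb=grab('side','side2.png'); go(499.7,-29.3,73,.0792)
print(c[0][0,2],c[0][1,2])
for P in((499.2,-28.3,80),(499.2,-28.3,104),(499.2,-28.3,96)): print('proj',P,proj(c,P).round(1),proj(ca,P).round(1),proj(cb,P).round(1))
k=lambda i,q,w=50:cv2.resize(i[int(q[1])-w:int(q[1])+w,int(q[0])-w:int(q[0])+w],(400,400),interpolation=2)
P=(499.2,-28.3,85)
cv2.imwrite('pics/crop4.png',np.hstack([k(im,proj(c,P),80),k(a,proj(ca,P))])[:,:,::-1])
e2=brass(a);e3=brass(b,200,400,100,400); e1=brass(im); print(e1,e2,e3,tri(ca,e2[0],cb,e3[0]))
for z in(96,100,104): print(z,onz(c,*e1[0],z),onz(ca,*e2[0],z),onz(cb,*e3[0],z))
```

```text
t 6.8 at [500.4 -27.1  76.6] [ 3.1414e+00 -2.4000e-03  8.1900e-02] F [ 0.8 -0.2 -2.3] w 51.0 delta [-0.09  0.22  0.36] turn 0.16
317.1054513500373 240.47347860773036
proj (499.2, -28.3, 80) [318.3 295.2] [303.  240.7] [302.4 232.3]
proj (499.2, -28.3, 104) [318.5 320.2] [302.6 234.5] [302.2 223.3]
proj (499.2, -28.3, 96) [318.5 311.1] [302.7 236.6] [302.3 226.4]
((317.098876953125, 320.38714599609375), (107.76941680908203, 120.06736755371094), 89.14627075195312) ((9.097696304321289, 179.35848999023438), (61.4018440246582, 129.6389923095703), 40.80278015136719) ((268.28350830078125, 122.52217102050781), (31.70174789428711, 61.19255447387695), 177.7412872314453) (array([ 821.01763532, -538.68757284,  123.07231358]), np.float64(26.54501993562352))
96 [494.20381635 -28.06265464  96.        ] [ 813.38984286 -586.81622057   96.        ] [ 849.64448904 -573.57211896   96.        ]
100 [496.63556248 -27.86417175 100.        ] [ 813.45638478 -582.23371044  100.        ] [ 844.98698571 -564.46319131  100.        ]
104 [499.0673086  -27.66568887 104.        ] [ 813.52292671 -577.6512003   104.        ] [ 840.32948237 -555.35426366  104.        ]
```

View pics/crop4.png

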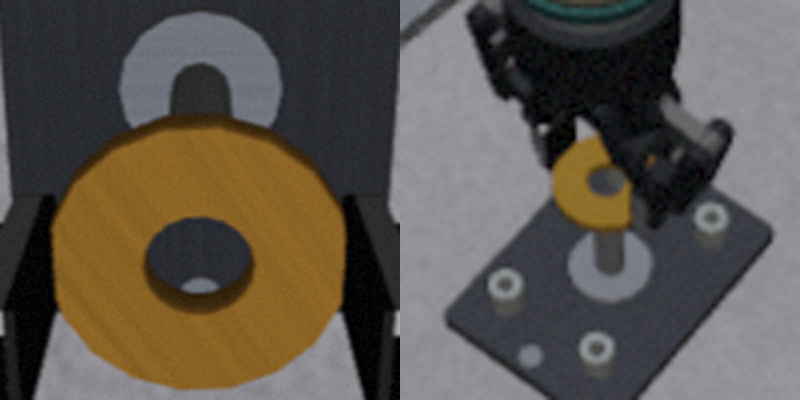

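The washer sits over the spindle to within about 0.5 mm in the wrist numbers (499.0, −28.0 against 499.2, −28.3). I'm threading it on.

Request:
play_rows(series=[[0, 0, 1, 0, 0.7], [0, 0, 2, 0, 0.7], [0, 0, 2.8, 0, 0.7], [0, 0, 3.4, 0, 0.7], [0, 0, 3.8, 0, 0.7], [0, 0, 4.2, 0, 0.7], [0, 0, 4.6, 0, 0.7], [0, 0, 4.6, 0, 0.7]])

```text
clock: 7.6
eef_pos: [499.8, -27.1, 29.0]
tool_rot: [3.141, -0.0, 0.082]
force: [0.2, -0.6, -2.0]
width: 50.6
```

Request:
play_rows(series=[[0, 0, 0.6, 0, 0.7], [0, 0, 1.2, 0, 0.7], [0, 0, 1.8, 0, 0.7], [0, 0, 2.2, 0, 0.7], [0, 0, 2.5, 0, 0.7], [0, 0, 2.8, 0, 0.7], [0, 0, 2.8, 0, 0.7]])

```text
clock: 8.3
eef_pos: [499.8, -27.1, 1.1]
tool_rot: [3.141, -0.0, 0.082]
force: [2.2, -1.1, -3.2]
width: 50.9
```

Request:
play_rows(series=[[0, 0, 0.1, 0, 0.7], [0, 0, 0.2, 0, 0.7], [0, 0, 0.3, 0, 0.7], [0, 0, 0.3, 0, 0.7]])

```text
clock: 8.7
eef_pos: [499.9, -27.0, -1.1]
tool_rot: [3.142, -0.001, 0.082]
force: [1.3, -0.5, 3.7]
width: 50.5
```

Request:
play_rows(series=[[0, 0, 0.1, 0, 0.7], [0, 0, 0.1, 0, 0.7], [0, 0, 0.1, 0, 0.5], [0, 0, 0, 0, 0.25], [0, 0, 0, 0, 0.2], [0, 0, 0, 0, 0.2], [0, 0, 0, 0, 0.2]])

```text
clock: 9.4
eef_pos: [499.0, -26.6, -1.9]
tool_rot: [-3.141, 0.001, 0.082]
force: [-0.2, -0.0, -0.0]
width: 67.9
```

Request:
play_rows(series=[[0, 0, -1, 0, 0.2], [0, 0, -5, 0, 0.2], [0, 0, -10, 0, 0.2], [0, 0, -14, 0, 0.2], [-5, 0, -17, 0, 0.2], [-7, 0, -17, 0, 0.2], [-7, 0, -17, 0, 0.2], [-7, 0, -17, 0, 0.2]])

```text
clock: 10.2
eef_pos: [430.1, -32.6, 169.2]
tool_rot: [-3.142, -0.002, 0.082]
force: [0.8, -0.5, 0.7]
width: 68.5
```

Run:
```python
from h import *
im,c=grab('wrist','w7.png'); go(535.4,-303.3,120,.0792)
e=brass(im,200,450,60,300); print(e); 
for z in(26,30): print(proj(c,(499.2,-28.3,z)))
print(onz(c,*e[0],28))
cv2.imwrite('pics/crop5.png',np.hstack([im[40:280,200:440],]*1)[:,:,::-1])
```

```text
t 10.25 at [430.8 -32.5 168.9] [ 3.1416e+00 -1.9000e-03  8.2400e-02] F [ 0.1  0.7 -0.2] w 68.2 delta [ 8.19 27.85  4.91] turn 0.18
((317.3134460449219, 139.83363342285156), (63.77724838256836, 66.2572250366211), 178.7295684814453)
[318.60081083 139.2076644 ]
[318.62234249 139.41402078]
[498.6905081  -27.24796328  28.        ]
```

Washer seated on axis, with contact height and force matching the home height. Next the hub, using its stored views.

Run:
```python
from h import *
for n,p in(('w1.png',(321,150)),('w2.png',(326,78)),('w4.png',(327,78))):
    im,c=load(n); g=cv2.cvtColor(np.ascontiguousarray(im),cv2.COLOR_RGB2GRAY)
    r=38 if n=='w1.png' else 62
    e=bright(im,*p,r,112); print(n,np.array(e[0]).round(1),np.array(e[1]).round(1),onz(c,*e[0],9.5).round(1))
    # bore mouth: dark blob inside
    x,y=p; rr=20 if n=='w1.png' else 30
    k=np.zeros_like(g);k[y-rr:y+rr,x-rr:x+rr]=(g[y-rr:y+rr,x-rr:x+rr]<105)*255
    m=max(cv2.findContours(k,cv2.RETR_EXTERNAL,cv2.CHAIN_APPROX_NONE)[0],key=cv2.contourArea)
    e=cv2.fitEllipse(cv2.convexHull(m)); print(' bore',np.array(e[0]).round(1),np.array(e[1]).round(1),onz(c,*e[0],44).round(1))
    globals()['q'+n[1]]=(c,e[0])
print(tri(*q1,*q4))
```

```text
w1.png [320.4 149.8] [51.3 52.4] [ 535.5 -303.3    9.5]
 bore [320.6 153.3] [21.5 21.9] [ 534.9 -303.3   44. ]
w2.png [325.3  77.4] [102.6 111.7] [ 536.  -303.     9.5]
 bore [327.2  70. ] [46.4 50.8] [ 534.9 -303.1   44. ]
w4.png [326.6  77.2] [ 98.8 107.7] [ 536.  -303.1    9.5]
 bore [328.4  70.2] [44.2 48.4] [ 534.9 -303.1   44. ]
(array([ 534.86496738, -303.17206294,   44.06295696]), np.float64(0.15867642828686152))
```

Request:
play_rows(series=[[1.4, 5, 0, 0.2, 0.2], [2.8, 10, 0, 0.2, 0.2], [4.2, 14.5, 0, 0.2, 0.2], [5.6, 19, 0, 0.2, 0.2], [7, 23.5, 2, 0.2, 0.3], [8.15, 27.8, 5, 0.2, 0.3], [8.15, 27.8, 8, 0.2, 0.3], [8.15, 27.8, 10, 0.2, 0.3]])

```text
clock: 11.05
eef_pos: [533.3, -305.0, 64.7]
tool_rot: [-3.141, 0.003, 0.076]
force: [0.3, 0.1, -1.0]
width: 60.1
```

Request:
play_rows(series=[[0, 0, 0, 0, 0.3], [0, 0, 0, 0, 0.3], [0, 0, 0, 0, 0.3]])

```text
clock: 11.35
eef_pos: [535.2, -303.2, 69.5]
tool_rot: [3.14, -0.002, 0.079]
force: [0.1, -0.9, 0.2]
width: 59.8
```

Run:
```python
from h import *
im,c=grab('wrist','w8.png'); go(535,-303.2,-9,.0792)
print(proj(c,(535,-303.2,44)))
```

```text
t 11.4 at [ 535.2 -303.3   69.8] [ 3.1402e+00 -2.4000e-03  7.9400e-02] F [ 1.  -0.5  0.2] w 60.0 delta [-0.04 -0.02  7.88] turn 0.01
[316.93319668 270.46769636]
```

Request:
play_rows(series=[[0, 0, 4, 0, 0.3], [0, 0, 6.5, 0, 0.3], [0, 0, 7.4, 0, 0.3], [0, 0, 7.7, 0, 0.3], [0, 0, 7.7, 0, 0.3]])

```text
clock: 11.9
eef_pos: [534.7, -303.5, -7.5]
tool_rot: [3.141, -0.001, 0.079]
force: [0.2, -0.0, 0.2]
width: 60.0
```

Request:
play_rows(series=[[0, 0, 0, 0, 0.5], [0, 0, 0, 0, 0.8], [0, 0, 0, 0, 0.8], [0, 0, 0, 0, 0.8], [0, 0, 0, 0, 0.8]])

```text
clock: 12.4
eef_pos: [534.9, -303.6, -6.9]
tool_rot: [3.14, -0.002, 0.079]
force: [0.0, -0.3, 5.6]
width: 32.7
```

Request:
play_rows(series=[[0, 0, -2, 0, 0.8], [0, 0, -6, 0, 0.8], [0, 0, -10, 0, 0.8], [-0.3, -4, -12, 0, 0.8], [-0.5, -9, -12, 0, 0.8], [-0.8, -13.5, -12, 0, 0.8], [-1, -18, -12, 0, 0.8], [-1.2, -22.5, -12, 0, 0.8]])

```text
clock: 13.2
eef_pos: [504.1, -78.0, 112.3]
tool_rot: [3.142, -0.002, 0.078]
force: [1.3, -0.2, -0.9]
width: 32.9
```

Run:
```python
from h import *
go(499.2,-27.8,105,.0792)
```

```text
t 13.2 at [504.1 -78.  112.3] [ 3.1415e+00 -1.6000e-03  7.8400e-02] F [ 1.3 -0.2 -0.9] w 32.9 delta [-0.09 -5.04  0.73] turn -0.05
```

Request:
play_rows(series=[[-0.1, -3, 0, 0, 0.8], [-0.15, -5.2, 0, 0, 0.8], [-0.15, -5.2, 0, 0, 0.8], [-0.15, -5.2, 0, 0, 0.8], [-0.15, -5.2, 0, 0, 0.8]])

```text
clock: 13.7
eef_pos: [499.0, -29.3, 111.8]
tool_rot: [3.141, -0.001, 0.077]
force: [-0.5, -0.7, -0.7]
width: 32.7
```

Run:
```python
from h import *
im,c=grab('wrist','w9.png'); s=status.read_state(); go(499.2,-27.8,80,.0792)
p=np.array(s['eef_pos']); q=proj(c,p+[0.1,0,30.9+20]); print('pred hub bore mouth',q)
g=cv2.cvtColor(np.ascontiguousarray(im),cv2.COLOR_RGB2GRAY); x,y=map(int,q)
cv2.imwrite('pics/crop6.png',np.clip(cv2.resize(im[y-120:y+60,x-100:x+100],None,fx=3,fy=3)*1.3,0,255).astype(np.uint8)[:,:,::-1])
print(q,x-100,y-120)
```

```text
t 13.75 at [498.9 -29.5 111.7] [ 3.1408e+00 -8.0000e-04  7.6500e-02] F [ 0.2  0.1 -0.7] w 32.5 delta [ 0.04 -0.17  3.17] turn -0.16
pred hub bore mouth [317.74755904 349.90665099]
[317.74755904 349.90665099] 217 229
```

View pics/crop6.png

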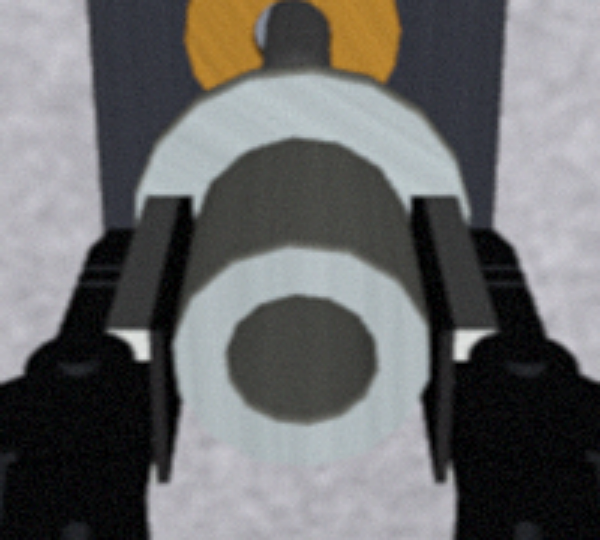

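The hub is held square and its bore mouth is within 1 px of the prediction. I shift about 1.5 mm sideways and lower it.

Request:
play_rows(series=[[0.05, -0.15, 0, 0, 0.8], [0.05, -0.15, 2, 0, 0.8], [0.05, -0.15, 3, 0, 0.8], [0.05, -0.15, 4, 0, 0.8], [0.05, -0.15, 4.6, 0, 0.8], [0.05, -0.15, 5.2, 0, 0.8], [0.05, -0.15, 5.8, 0, 0.8], [0.05, -0.15, 5.8, 0, 0.8]])

```text
clock: 14.55
eef_pos: [498.7, -26.6, 52.8]
tool_rot: [3.142, 0.001, 0.079]
force: [0.4, 0.1, -2.2]
width: 32.4
```

Request:
play_rows(series=[[0, 0, 0.7, 0, 0.8], [0, 0, 1.4, 0, 0.8], [0, 0, 2.1, 0, 0.8], [0, 0, 2.8, 0, 0.8], [0, 0, 3.1, 0, 0.8], [0, 0, 3.1, 0, 0.8]])

```text
clock: 15.15
eef_pos: [498.7, -26.7, 21.8]
tool_rot: [3.141, 0.001, 0.078]
force: [0.1, -1.3, -1.1]
width: 32.6
```

Request:
play_rows(series=[[0, 0, 0.1, 0, 0.8], [0, 0, 0.2, 0, 0.8], [0, 0, 0.3, 0, 0.8], [0, 0, 0.3, 0, 0.8]])

```text
clock: 15.55
eef_pos: [499.3, -26.5, 19.5]
tool_rot: [3.141, -0.001, 0.079]
force: [-0.5, -2.4, -0.6]
width: 32.6
```

Request:
play_rows(series=[[0, 0, 0.1, 0, 0.8], [0, 0, 0.1, 0, 0.8]])

```text
clock: 15.75
eef_pos: [499.3, -26.5, 19.1]
tool_rot: [3.142, -0.001, 0.079]
force: [-1.2, -1.7, 6.0]
width: 32.7
```

Contact came at the expected home height. I release, back off for a look at the stack, then turn to the plate.

Request:
play_rows(series=[[0, 0, 0, 0, 0.5], [0, 0, -0.1, 0, 0.3], [0, 0, -0.1, 0, 0.2], [0, 0, -0.1, 0, 0.2], [0, 0, -0.1, 0, 0.2]])

```text
clock: 16.25
eef_pos: [498.9, -26.2, 19.4]
tool_rot: [-3.141, 0.0, 0.079]
force: [-0.0, -0.8, -0.4]
width: 68.6
```

Request:
play_rows(series=[[0, 0, -2, 0, 0.2], [0, 0, -6, 0, 0.2], [0, 0, -11, 0, 0.2], [-4, 0, -15, 0, 0.2], [-7, 0, -17, 0, 0.2], [-7, 0, -17, 0, 0.2], [-7, 0, -17, 0, 0.2], [-7, 0, -17, 0, 0.2]])

```text
clock: 17.05
eef_pos: [430.0, -31.7, 189.0]
tool_rot: [3.142, -0.0, 0.079]
force: [0.6, 0.2, 0.5]
width: 68.4
```

```bash
cat >> h.py <<'E'
def fitrect(P,lx=96,ly=60):
    # P: 4 world points (2D); returns centre, long axis angle deg mod 180
    P=np.array(P)[:,:2]; m=P.mean(0); r=cv2.minAreaRect(P.astype(np.float32)); 
    D=[P[j]-P[i] for i in range(4) for j in range(i+1,4)]; D=[d for d in D if abs(np.linalg.norm(d)-lx)<8]
    D=[d if d[0]>0 else -d for d in D]; d=np.sum(D,0); return m.round(2),np.degrees(np.arctan2(d[1],d[0])).round(2)
def dark(im,x,y,r,th):
    g=cv2.cvtColor(np.ascontiguousarray(im),cv2.COLOR_RGB2GRAY); k=np.zeros_like(g); x,y=int(x),int(y)
    k[y-r:y+r,x-r:x+r]=(g[y-r:y+r,x-r:x+r]<th)*255
    ct=max(cv2.findContours(k,cv2.RETR_EXTERNAL,cv2.CHAIN_APPROX_NONE)[0],key=cv2.contourArea)
    return cv2.fitEllipse(cv2.convexHull(ct))
E
python3 - <<'E'
from h import *
im,c=grab('wrist','w10.png'); go(410,285,190,.0792)
Pb=[bright(im,*proj(c,q),16,120) for q in((544.5,5.3,37),(549.4,-54.3,37),(449.1,-2.3,37),(453.8,-61.9,37))]
print([np.array(e[1]).round(1) for e in Pb]); print(fitrect([onz(c,*e[0],37) for e in Pb]))
q=proj(c,(499.2,-28.3,70)); e=bright(im,*q,int(45),120); print('hub all',e,q)
e=brass(im,200,450,40,300); print('brass',e)
for z in(33,36,70): print(z,onz(c,*bright(im,*q,45,120)[0],z))
g=cv2.cvtColor(np.ascontiguousarray(im),cv2.COLOR_RGB2GRAY);u=int(q[0]);print(g[80:220,u])
# plate from scene+side
for n,fn in(('scene','scene0.png'),('side','side0.png')):
    a,ca=load(fn); h=cv2.cvtColor(np.ascontiguousarray(a),cv2.COLOR_RGB2HSV); m=cv2.inRange(h,(100,120,30),(122,255,255))
    m2=np.zeros_like(m); b=(315,395,400,470) if n=='scene' else (325,372,205,285); m2[b[0]:b[1],b[2]:b[3]]=m[b[0]:b[1],b[2]:b[3]]
    ct=max(cv2.findContours(m2,0,2)[0],key=cv2.contourArea); print(n,cv2.minAreaRect(ct))
    bx=cv2.approxPolyDP(cv2.convexHull(ct),4,True)[:,0]; print([onz(ca,*p,4).round(0) for p in bx.astype(float)])
E
```

```text
t 17.1 at [429.8 -31.7 188.7] [3.1415e+00 6.0000e-04 7.9100e-02] F [-0.2 -0.1  1.1] w 68.4 delta [  0.52 -31.73  -0.13] turn -0.01
[array([18.8, 21. ]), array([18.8, 20.9]), array([17. , 17.2]), array([16.7, 17.4])]
(array([499.24, -28.32]), np.float64(4.53))
hub all ((317.69384765625, 137.1844940185547), (59.120094299316406, 62.01820373535156), 176.23965454101562) [319.59099139 140.31103167]Traceback (most recent call last):
  File "<stdin>", line 6, in <module>
  File "h.py", line 36, in brass
    return cv2.fitEllipse(cv2.convexHull(ct))
           ~~~~~~~~~~~~~~^^^^^^^^^^^^^^^^^^^^
cv2.error: OpenCV(4.12.0) /io/opencv/modules/imgproc/src/shapedescr.cpp:361: error: (-201:Incorrect size of input array) There should be at least 5 points to fit the ellipse in function 'fitEllipseNoDirect'
```

Run:
```python
from h import *
im,c=load('w10.png')
e=bright(im,319,140,45,120)
for z in(34,36): print('hub flange',z,onz(c,*e[0],z), 'width mm',e[1][1]*(c[1]@np.array([499,-28,z])+c[2])[2]/c[0][0,0])
for n,fn in(('scene','scene0.png'),('side','side0.png')):
    a,ca=load(fn); h=cv2.cvtColor(np.ascontiguousarray(a),cv2.COLOR_RGB2HSV); m=cv2.inRange(h,(100,120,30),(122,255,255))
    m2=np.zeros_like(m); b=(315,395,400,470) if n=='scene' else (325,372,205,285); m2[b[0]:b[1],b[2]:b[3]]=m[b[0]:b[1],b[2]:b[3]]
    ct=max(cv2.findContours(m2,0,2)[0],key=cv2.contourArea)
    bx=cv2.approxPolyDP(cv2.convexHull(ct),4,True)[:,0]; print(n,[onz(ca,*p,5)[:2].round(0) for p in bx.astype(float)])
```

```text
hub flange 34 [500.07478306 -26.82714403  34.        ] width mm 54.372133101724685
hub flange 36 [500.14923291 -26.81693194  36.        ] width mm 54.035838512911404
scene [array([441., 236.]), array([416., 313.]), array([527., 350.]), array([554., 274.])]
side [array([442., 238.]), array([415., 317.]), array([526., 352.]), array([553., 275.]), array([504., 243.])]
```

The hub is home: its flange reads 54.0 mm at z 36, and no brass is visible beyond it. The plate is at about (484, 294), 18.5°. I'm moving over to it.

Request:
play_rows(series=[[0.6, -4.7, -1, -3, 0.1], [1.2, -9.5, -1, -6, 0.1], [1.9, -14.5, -1, -9, 0.1], [2.5, -19.5, -1, -12, 0.1], [3.2, -24.5, -1, -14, 0.1], [3.8, -29, -1, -14, 0.1], [4.1, -31, -1, -14, 0.1], [4.1, -31, -1, -14, 0.1]])

```text
clock: 17.9
eef_pos: [445.2, 285.0, 197.7]
tool_rot: [-3.14, 0.001, 0.329]
force: [-0.2, 0.0, -0.4]
width: 76.8
```

Request:
play_rows(series=[[0, 0, 0, 0, 0.1], [0, 0, 0, 0, 0.1], [0, 0, 0, 0, 0.1]])

```text
clock: 18.2
eef_pos: [446.0, 278.7, 199.2]
tool_rot: [3.141, 0.001, 0.321]
force: [-0.3, -0.3, 0.8]
width: 77.0
```

```bash
cat >> h.py <<'E'
def blue(im,box):
    h=cv2.cvtColor(np.ascontiguousarray(im),cv2.COLOR_RGB2HSV); m=cv2.inRange(h,(98,110,25),(125,255,255)); k=np.zeros_like(m); x0,x1,y0,y1=box; k[y0:y1,x0:x1]=m[y0:y1,x0:x1]
    return k
def holes(k,area=(25,4000)):
    ct,hi=cv2.findContours(k,cv2.RETR_CCOMP,cv2.CHAIN_APPROX_NONE)
    return [cv2.fitEllipse(q) for q,h in zip(ct,hi[0]) if h[3]>=0 and area[0]<cv2.contourArea(q)<area[1] and len(q)>=5]
E
python3 - <<'E'
from h import *
im,c=grab('wrist','w11.png'); go(484,294,120,.323)
k=blue(im,(150,480,0,330)); 
for e in holes(k): print(np.array(e[0]).round(1),np.array(e[1]).round(1),onz(c,*e[0],6).round(1),onz(c,*e[0],32).round(1))
for p in((484,294,32),(543,265,6)): print(proj(c,p))
E
```

```text
t 18.25 at [446.  278.9 199.4] [3.1411e+00 3.0000e-04 3.2080e-01] F [-0.2 -0.8 -0.8] w 77.2 delta [ 4.08 -0.24  7.94] turn -0.13
[343.5 211.5] [11.2 11.6] [448.9 250.2   6. ] [454.4 254.2  32. ]
[286.9 211.2] [10.9 12.2] [430.5 306.6   6. ] [437.3 306.5  32. ]
[315.3 165.7] [44.2 46.3] [484.5 293.1   6. ] [487.4 294.   32. ]
[346.5 115. ] [13.1 13.9] [539.5 279.6   6. ] [538.4 281.4  32. ]
[284.7 114.6] [13.  13.7] [521.1 336.1   6. ] [521.3 333.9  32. ]
[314.11802565 169.13441991]
[362.01474337 116.359617  ]
```

Plate holes were found at (343.5,211.5), (287,211), (346.5,115), (285,115). That puts the centre at (484.8, 293.0), yaw 18.0°.

Request:
play_rows(series=[[2, -0.1, 4, 0.4, 0.15], [4.1, -0.1, 8, 0.4, 0.15], [4.1, -0.1, 12, 0.4, 0.15], [4.1, -0.1, 14, 0.4, 0.15], [4.1, -0.1, 14, 0.4, 0.15], [4.1, -0.1, 14, 0.4, 0.15]])

```text
clock: 18.85
eef_pos: [484.8, 293.8, 59.9]
tool_rot: [3.141, -0.0, 0.315]
force: [0.4, -1.1, -0.2]
width: 72.4
```

Run:
```python
from h import *
im,c=grab('wrist','w12.png'); go(484.8,293,-12,.3143)
k=blue(im,(150,480,0,400)); 
for e in holes(k,(25,9000)): print(np.array(e[0]).round(1),np.array(e[1]).round(1),onz(c,*e[0],3).round(1),onz(c,*e[0],32).round(1))
```

```text
t 18.9 at [485.3 294.4  60.7] [-3.1412e+00 -2.1000e-03  3.1530e-01] F [ 0.7  0.5 -0. ] w 72.4 delta [-0.11  0.12  7.27] turn 0.06
[359.8 314.5] [11.3 16.6] [448.4 249.7   3. ] [463.4 258.9  32. ]
[276.3 314.4] [11.7 16. ] [429.9 306.8   3. ] [447.4 308.5  32. ]
[318.1 256.4] [48.5 64.8] [481.5 292.1   3. ] [492.2 295.7  32. ]
[365.6 180.5] [17.6 19.7] [539.6 279.5   3. ] [542.7 284.7  32. ]
[270.5 180.5] [17.6 19.6] [521.  336.5   3. ] [526.5 334.2  32. ]
```

Request:
play_rows(series=[[-0.1, 0.1, 3, 0, 0.15], [-0.1, 0.1, 6, 0, 0.15], [-0.1, 0.1, 6.9, 0, 0.15], [-0.1, 0.1, 7.2, 0, 0.15], [-0.1, 0.1, 7.2, 0, 0.15], [-0.1, 0.1, 7.2, 0, 0.15]])

```text
clock: 19.5
eef_pos: [484.8, 293.7, -11.0]
tool_rot: [-3.141, -0.003, 0.316]
force: [0.4, 0.4, 0.7]
width: 72.6
```

Request:
play_rows(series=[[0, 0, 0, 0, 0.3], [0, 0, 0, 0, 0.7], [0, 0, 0, 0, 0.7], [0, 0, 0, 0, 0.7], [0, 0, 0, 0, 0.7]])

```text
clock: 20.0
eef_pos: [484.4, 293.4, -10.9]
tool_rot: [-3.141, -0.002, 0.316]
force: [-0.9, -1.4, 9.4]
width: 52.2
```

Request:
play_rows(series=[[0, 0, -1, 0, 0.7], [0, 0, -4, 0, 0.7], [0, 0, -8, 0, 0.7], [0, 0, -12, 0, 0.7], [0, 0, -13.5, 0, 0.7], [0, 0, -13.5, 0, 0.7], [0, 0, -13.5, 0, 0.7]])

```text
clock: 20.7
eef_pos: [483.1, 292.8, 122.3]
tool_rot: [3.142, 0.001, 0.316]
force: [0.6, -0.6, -2.8]
width: 52.5
```

Run:
```python
from h import *
im,c=grab('wrist','w13.png'); s=status.read_state(); go(499.2,-28.3,125,.0791)
Rt=R.from_euler('xyz',s['tool_rot']).as_matrix(); p=np.array(s['eef_pos'])
k=blue(im,(120,520,0,460)); 
for e in holes(k,(25,9000)): 
    print(np.array(e[0]).round(1),np.array(e[1]).round(1),[(Rt.T@(onz(c,*e[0],p[2]+o)-p)).round(1)[:2] for o in(11,14,17)])
```

```text
t 20.75 at [482.6 292.6 121.5] [3.1411e+00 2.2000e-03 3.1620e-01] F [ 0.1 -0.2 -1.9] w 52.5 delta [-8.4  31.01 -0.32] turn 13.59
[373.9 383.3] [12. 20.] [array([-50.3,  30.4]), array([-47.7,  29.8]), array([-45.1,  29.2])]
[260.1 383.1] [12. 20.] [array([-50. , -30.8]), array([-47.4, -30.2]), array([-44.8, -29.6])]
[317.2 311.9] [52.5 86. ] [array([-6.6, -0.1]), array([-4.9, -0.1]), array([-3.2, -0.1])]
[385.6 204.3] [22.9 26.8] [array([48. , 30.6]), array([48.7, 30. ]), array([49.4, 29.4])]
[248.8 204.2] [23.1 26.7] [array([ 48.1, -30.7]), array([ 48.8, -30.1]), array([ 49.5, -29.5])]
```

The plate is held level and square: hole centres (±48, ±30), offset (0.5, −0.1) from the tool. I'm carrying it over the foot.

Request:
play_rows(series=[[-0.8, 3, 0, 2, 0.7], [-2, 7.5, 0, 4, 0.7], [-3.2, 12, 0, 6, 0.7], [-4.5, 16.5, 0, 8, 0.7], [-5.7, 21, 0, 10, 0.7], [-6.9, 25.5, 0, 12, 0.7], [-8, 29.5, 0, 13.6, 0.7], [-8.45, 31, 0, 13.6, 0.7]])

```text
clock: 21.55
eef_pos: [498.2, -33.5, 121.0]
tool_rot: [3.139, 0.003, 0.071]
force: [-0.3, 0.2, -0.9]
width: 52.6
```

Request:
play_rows(series=[[0, 0, 0, 0, 0.7], [0, 0, 0, 0, 0.7], [0, 0, 0, 0, 0.7], [0, 0, 0, 0, 0.7]])

```text
clock: 21.95
eef_pos: [499.5, -26.1, 122.1]
tool_rot: [-3.141, 0.001, 0.082]
force: [-0.5, 0.6, -2.1]
width: 52.3
```

```bash
cat > chk.py <<'E'
from h import *
import sys
im,c=grab('wrist',sys.argv[1]); s=status.read_state()
Rt=R.from_euler('xyz',s['tool_rot']).as_matrix(); p=np.array(s['eef_pos'])
ft=np.array([[np.cos(.0791),-np.sin(.0791)],[np.sin(.0791),np.cos(.0791)]])
C=[]
k=blue(im,(100,540,0,479))
for e in holes(k,(25,9000)):
    w=onz(c,*e[0],p[2]+14); f=ft.T@(w[:2]-[499.24,-28.32]); print(np.array(e[0]).round(1),np.array(e[1]).round(1),'in foot frame',f.round(1))
    if e[1][1]<50: C.append(w[:2])
if len(C)==4: m,a=fitrect(C); print('plate',m,a)
go(498.7,-28.4,35,.0791)
E
python3 chk.py w14.png
```

```text
[374.  383.2] [12.  20.2] in foot frame [-46.8 -27.7]
[259.9 383. ] [12.1 20.1] in foot frame [-46.8  32.1]
[317.1 312.3] [51.8 85.5] in foot frame [-4.6  2.2]
[386.1 204.3] [21.7 25.9] in foot frame [ 48.9 -27.9]
[248.1 204.2] [22.1 26. ] in foot frame [48.9 32.4]
plate [500.13 -26.01] 4.56
t 22.0 at [499.6 -26.3 122.2] [-3.141e+00  4.000e-04  8.130e-02] F [ 0.6  0.2 -2.6] w 52.4 delta [-0.1   0.21  8.72] turn 0.12
```

Request:
play_rows(series=[[-0.1, 0.2, 1.5, 0.1, 0.7], [-0.1, 0.2, 3, 0.1, 0.7], [-0.1, 0.2, 4.2, 0.1, 0.7], [-0.1, 0.2, 4.5, 0.1, 0.7], [-0.1, 0.2, 4.5, 0.1, 0.7], [-0.1, 0.2, 4.5, 0.1, 0.7]])

```text
clock: 22.6
eef_pos: [499.3, -29.8, 77.8]
tool_rot: [3.142, -0.001, 0.077]
force: [0.8, 0.3, -1.4]
width: 52.2
```

```bash
python3 chk.py w15.png
```

```text
[374.  383.2] [12.  20.2] in foot frame [-47.3 -31.2]
[260.  383.1] [12.  20.4] in foot frame [-47.1  28.6]
[317.1 311.9] [51.6 84.4] in foot frame [-4.9 -1.5]
[385.5 204.4] [21.3 25.2] in foot frame [ 48.2 -31.5]
[248.7 204.3] [21.2 25.1] in foot frame [48.4 28.2]
plate [499.9  -29.75] 4.33
t 22.65 at [499.4 -29.9  77.9] [ 3.1415e+00 -1.2000e-03  7.7100e-02] F [-0.5 -0.4 -3.1] w 52.6 delta [-0.06 -0.15  4.29] turn -0.11
```

Request:
play_rows(series=[[-0.05, -0.15, 0.5, -0.1, 0.7], [-0.05, -0.15, 1.2, -0.1, 0.7], [-0.05, -0.15, 2, -0.1, 0.7], [-0.05, -0.15, 2.7, -0.1, 0.7], [-0.05, -0.15, 3, -0.1, 0.7], [-0.05, -0.15, 3, -0.1, 0.7], [-0.05, -0.15, 3, -0.1, 0.7]])

```text
clock: 23.35
eef_pos: [498.3, -28.5, 47.3]
tool_rot: [3.142, 0.0, 0.079]
force: [0.7, -0.5, -2.4]
width: 52.5
```

```bash
python3 chk.py w16.png
```

```text
[374.1 383.2] [12.  20.2] in foot frame [-48.2 -29.9]
[260.1 383.1] [12.2 20.1] in foot frame [-48.   29.8]
[316.3 312.6] [54.1 84.2] in foot frame [-6.2  0.3]
[385.3 204.1] [21.7 25.8] in foot frame [ 47.5 -30. ]
[248.9 204. ] [21.7 25.7] in foot frame [47.7 29.6]
plate [498.99 -28.49] 4.44
t 23.4 at [498.4 -28.5  47.5] [ 3.1415e+00 -3.0000e-04  7.8600e-02] F [-0.2  0.2 -1.8] w 52.5 delta [ 0.03 -0.01  1.25] turn -0.03
```

Request:
play_rows(series=[[0, 0, 0.4, 0, 0.7], [0, 0, 0.8, 0, 0.7], [0, 0, 1.1, 0, 0.7], [0, 0, 1.1, 0, 0.7], [0, 0, 1.1, 0, 0.7], [0, 0, 1.1, 0, 0.7]])

```text
clock: 24.0
eef_pos: [498.3, -28.5, 36.5]
tool_rot: [3.142, -0.0, 0.079]
force: [-0.7, -0.7, -2.4]
width: 52.2
```

```bash
python3 chk.py w17.png
python3 - <<'E'
from h import *
im,c=load('w17.png'); a,ca=grab('scene','scene9.png'); b,cb=grab('side','side9.png')
k=lambda i,q,w:cv2.resize(i[int(q[1])-w:int(q[1])+w,int(q[0])-w:int(q[0])+w],(400,400),interpolation=2)
P=(499,-28,55)
A=np.hstack([cv2.resize(im[150:450,170:470],(400,400)),k(b,proj(cb,P),45)])
B=np.hstack([cv2.resize(im[170:230,220:300],(400,200),interpolation=2),cv2.resize(im[170:230,340:420],(400,200),interpolation=2)])
cv2.imwrite('pics/crop7.png',np.clip(np.vstack([A,B])*1.3,0,255).astype(np.uint8)[:,:,::-1])
# heights of plate holes by two fixed views
for n,i,cc in(('scene',a,ca),('side',b,cb)):
    q=proj(cc,P).astype(int); m=blue(i,(q[0]-60,q[0]+60,q[1]-50,q[1]+50))
    ct=max(cv2.findContours(m,0,2)[0],key=cv2.contourArea); bx=cv2.approxPolyDP(cv2.convexHull(ct),4,True)[:,0]
    print(n,bx.tolist(),[proj(cc,np.r_[np.array([499.24,-28.32])+np.array([[.99687,-.079],[.079,.99687]])@[x,y],50]).round(1).tolist() for x,y in((60,42),(60,-42),(-60,42),(-60,-42))])
E
```

```text
[374.  383.2] [12.  20.2] in foot frame [-48.2 -29.9]
[260.2 383.1] [12. 20.] in foot frame [-48.1  29.9]
[314.9 319.6] [69.  87.2] in foot frame [-10.1   1. ]
[248.6 204.4] [20.9 27.1] in foot frame [47.5 29.8]
[385.4 204.3] [21. 27.] in foot frame [ 47.4 -30. ]
plate [498.92 -28.41] 4.45
t 24.05 at [498.3 -28.5  36.5] [ 3.1415e+00 -3.0000e-04  7.8600e-02] F [-0.2  0.1 -1.9] w 52.5 delta [ 0.04 -0.01  0.15] turn -0.03
scene [[336, 237], [302, 279], [270, 257], [296, 228]] [[301.1, 280.4], [268.8, 257.6], [337.4, 238.9], [305.7, 218.3]]
side [[332, 238], [322, 257], [273, 249], [285, 231], [304, 227]] [[272.1, 248.8], [284.6, 230.3], [322.1, 257.2], [332.6, 237.9]]
```

View pics/crop7.png

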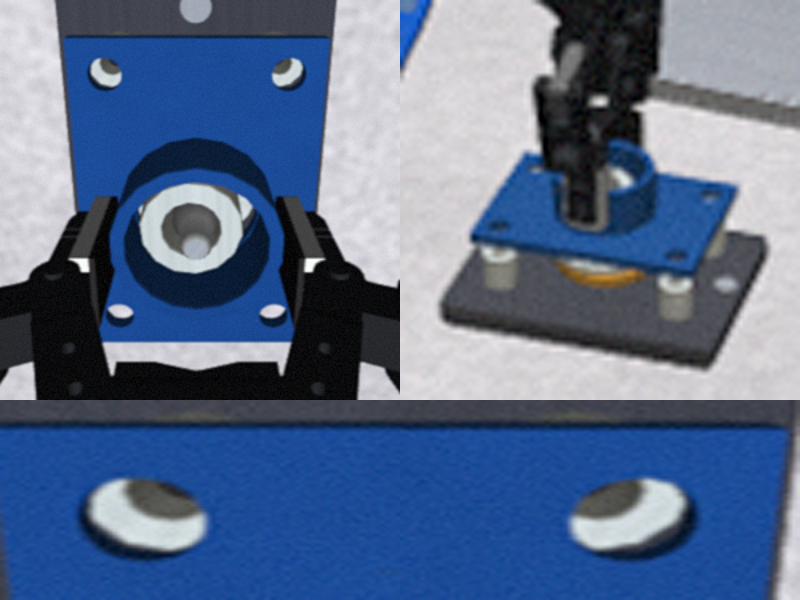

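The last view (12 of 12) shows the plate level over the four bosses. The threads show in both far holes, symmetrically, and there is a gap all round the hub. Handing in.

Run:
```python
from h import *
go(498.7,-28.4,36,.0791); print(order.finish_job())
```

```text
t 24.15 at [498.3 -28.5  36.5] [ 3.1416e+00 -3.0000e-04  7.8600e-02] F [ 0.3  0.4 -2.7] w 52.5 delta [ 0.04 -0.01  0.05] turn -0.03
the job is handed in; nothing more can be done
None
```

The washer and then the hub are fully home on the spindle. I handed the job in at 24 s with the gripper holding the blue plate level around the hub, about 10 mm above the bosses.

**Washer and hub:** both made contact within about a millimetre of their home heights. In the picture taken from above afterwards, the hub's flange reads 54.0 mm across at its home height and hides the washer.

**Plate:** the last wrist measurement puts its holes within about 0.6 mm of the threads and within 0.1° of the foot's angle. The side camera agrees to within a pixel with a 10 mm clearance. The force reading was only about the plate's weight, so nothing suggests it is touching the foot or hub.

**What disagreed or was not checked:**
- **Fingertip reach:** the fingertips sat about 20 to 30 mm behind the reported tool point, depending on how far the jaws were open, not 11 mm ahead of it. I set the grasp heights from the cameras and from touching the tray.
- **Hub position:** it measured about 1.7 mm off the spindle axis, slightly more than its 1.5 mm play. That leaves about 3.5 mm of room inside the plate's bore.
- **Scene camera:** three of the plate's corners came within about 2 pixels of prediction. The fourth was about 14 pixels off, probably because the gripper hid it.
- **Bystanders:** I kept clear of the rack, bottle and dish but did not check them again at the end.

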